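Tip the napkin rings from the tray into the bowl

ROBOT

A 7-joint arm with a two-finger parallel gripper is mounted at the origin on the work surface; the furniture and walls round the work are solid. World frame = base frame: x ahead of the robot, y to its left, z up, the work surface at z = 0. Lengths are in m, angles in rad, forces in N, time in s.
With the tool pointing down it reaches from about 0.4 to 0.85 m from the base axis. Payload 10.4 kg.
Tool frame: the origin (TCP) lies midway between the tips of the shut fingers; the grasp point (between the pads) lies 19 mm behind it; z points along the fingers, x is the direction in which the jaws open and shut, and the axes are right-handed (so a half turn about z gives the same grasp; the last joint's range is limited). The gripper opens to 85 mm and grips with 20 to 120 N. Pads are 22 mm wide; open, the fingers measure 114 mm over their backs; the gripper's body (76 mm by 85 mm) begins 54 mm behind the grasp point. The pads swing forward as they close: fully open they stand 13 mm farther back than shut.
Start: joints at [-1.203, 0.332, -0.065, 1.46, 0.022, 1.35, -0.088], TCP at [0.238, 0.578, 0.231] pointing down, gripper open.
Joint ranges: [-2.6, 2.6], [-0.5, 2.12], [-1.47, 1.34], [0.16, 2.42], [-1.27, 4.41], [0.06, 2.06], [-2.6, 2.6]. Speed limits (rad/s): [2.22, 2.22, 2.79, 2.79, 3.14, 3.14, 3.14].

INTERFACE

Orientations are given as a unit quaternion [x, y, z, w].
In Python, from workcell import monitor, eyes, ticket, models gives the robot as it stands.
- The arm moves only by the tool servo_tool, never from a script. Its argument "motion" is a list of rows, each a list of 7 numbers: the opening, from 0 (shut) to 1 (fully open), then the shift along the tool's x, y, z in m, then the turn, a rotation vector about the tool's x, y, z in degrees. In form: [[fingers, tx, ty, tz, rx, ry, rz], ...]. A call has 1 to 20 rows; each row is the pose to reach, as a shift and turn from the pose commanded when the call began, along the tool's axes at that moment; what a row does not reach only later rows make up. A row lasts 1/8 s, in which the tool goes at most 62.5 mm and 10.7 degrees, less where a joint would pass 70% of its speed; a pose out of reach is approached as far as the arm can. A call with a gripper value outside its range is refused whole. The fingers move at their own pace and stop on an object; "grip_force" is the grip in N (left out, the last holds). Time passes only in rows, so rows that repeat a pose let the fingers close. It gives the time, the measured TCP pose, the force and the opening at its end, in the units of the state.
- monitor.get_obs(): the state, without advancing time (a new reading comes with each control period).
- eyes.camera(name): name is "side" or "top" or "wrist"; returns (picture, depth): 400x640x3 uint8, blue, green, red; 400x640 float32, m along the optical axis (not along the pixel's ray), 0 where there is no reading.
- eyes.camera_info(name): a dict with "intrinsics" (3x3 intrinsics, pixels), "k1" (the pictures are not rectified: a ray, as slopes to the right and down, at radius r is drawn at 1 + k1 r^2 times it, then the intrinsics apply), "extrinsics" (4x4, takes a point from world to camera coordinates); the wrist camera has in their place "tool_from_camera" (4x4, takes a point from camera to tool coordinates, whose origin is the TCP and whose axes are the tool frame's). Camera axes: x right, y down, z forward; pixel columns grow to the right and rows downward; lengths in m; the calibration is good to about 2 mm. A picture is of the moment at which its call begins: read the wrist's pose just before it. camera_info takes no time and is no camera call.
- ticket.hand_in(): hands the job in, once; it reports no verdict.
Trained networks look in the newest picture that a camera, given by its name, has taken for a name from the list of things; names that differ only in an ending like _2 or _b are one class to them, and where a whole thing is asked for, a point or a joint stands for the part that bears it (a point fixed in the world has none). Each returns a list of dicts, best first, with "confidence" (0 to 1); they miss things now and then, are a little off and sometimes report something else, mostly with a low value. They report only what shows in the picture. A call takes as long as a camera call.
- models.boxes_of(camera, thing): "point" ([x, y, z] in m, in the coordinates of the camera as it stood for that picture, good to about 4 mm: the middle of the surface that is visible of it).
The state is a dict: "clock": time; "joint_pos": joint angles; "joint_velocities": joint speeds; "tau": joint torques, N m; "position": TCP position; "ee_rot": TCP orientation; "ft_force": force on the tool from outside, world axes, zero at the start; "torque": the same for the moment, N m; "grip_width": opening from 0.0 (shut) to 1.0 (fully open).
Only numpy, scipy, OpenCV 4.12 (cv2) and the standard library are available. Lean on these libraries where they do the work, as an engineer would, in place of code of your own. Each camera call takes 0.05 s, during which the arm holds its last target. There are 200 camera calls.

TASK

Pick up the wooden tray with the three napkin rings by its handle, carry it over to the larger glass bowl that stands alone, and tip the rings off the open end into the bowl so that all three land inside. Then set the empty tray down flat on the blue mat, centred and lengthwise along it, and let go. Keep the bowl and the pepper mill standing where they are.

Things in the scene. Friction and masses are not known exactly. Their poses are not given: they have to be found in the camera images.
- tray: small wooden serving tray with an arched carrying handle, 190 mm long (its x) by 112 mm wide (its y; 122 mm over the handle posts); floor 6 mm thick, side walls and back wall (+x end) 28 mm high and 6 mm thick, the -x end is an open mouth without a lip. Origin: centre of the underside; z up. About 0.35 kg. The open mouth starts facing roughly towards the robot.
- tray_handle (a point): centre of the tray's handle bar, 90 mm above the tray's underside, over its centre. The bar has flat sides: 14 mm thick along the tray's x, 26 mm high, 110 mm clear between the end posts along the tray's y; free space of 71 mm between tray floor and bar. Pinch it across its thickness from above.
- ring_a_mid (a point): centre of the blue napkin ring, a loose short tube 44 mm in outer and 32 mm in inner diameter, 34 mm high, 45 g, standing on end on the tray (smooth: begins to slide when the tray is tipped by about 17 to 27 degrees)
- ring_b_mid (a point): centre of the yellow napkin ring, a loose short tube 44 mm in outer and 32 mm in inner diameter, 34 mm high, 45 g, standing on end on the tray (smooth: begins to slide when the tray is tipped by about 17 to 27 degrees)
- ring_c_mid (a point): centre of the green napkin ring, a loose short tube 44 mm in outer and 32 mm in inner diameter, 34 mm high, 45 g, standing on end on the tray (smooth: begins to slide when the tray is tipped by about 17 to 27 degrees)
- bowl: the larger frosted glass bowl with a gold rim, standing alone and loose on the table: 155 mm across the rim, about 138 mm across inside the rim, 75 mm high, 0.26 kg. Origin: centre of the underside. (A smaller bowl on a plate close to the robot is not meant.)
- mat: rectangular cork mat with a blue fabric top, fixed to the table, 210 mm long (its x) by 150 mm wide (its y), 4 mm thick. Origin: centre of the underside
- mill: wooden pepper mill, 56 mm in diameter, 163 mm high, standing loose at the back; a bystander. Origin: centre of the underside

How it is judged:
On the way, in this order (a step that is already met when the one before it is completed fails the run):
1. the tray is lifted clear of the table (underside more than 50 mm up) with all three rings on it (height (world z) of tray above 0.05 m and x of ring_a_mid in the frame of tray between -0.1 and 0.1 m and y of ring_a_mid in the frame of tray between -0.06 and 0.06 m and z of ring_a_mid in the frame of tray between 0.005 and 0.05 m and x of ring_b_mid in the frame of tray between -0.1 and 0.1 m and y of ring_b_mid in the frame of tray between -0.06 and 0.06 m and z of ring_b_mid in the frame of tray between 0.005 and 0.05 m and x of ring_c_mid in the frame of tray between -0.1 and 0.1 m and y of ring_c_mid in the frame of tray between -0.06 and 0.06 m and z of ring_c_mid in the frame of tray between 0.005 and 0.05 m), for 0.2 s.
2. all three rings lie inside the bowl while the tray is still held up (more than 50 mm) (height (world z) of tray above 0.05 m and horizontal distance between each of ring_a_mid, ring_b_mid, ring_c_mid and bowl below 0.065 m and z of ring_a_mid in the frame of bowl between 0 and 0.09 m and z of ring_b_mid in the frame of bowl between 0 and 0.09 m and z of ring_c_mid in the frame of bowl between 0 and 0.09 m), for 0.2 s.
At the end, for the whole second after the job is handed in: Rings in the bowl (centres within 65 mm of its axis, at most 15 mm above its rim); tray level on the mat, centre within 25 mm, lengthwise along it within 14 degrees, either way round; bowl upright within 40 mm and pepper mill upright within 30 mm of their starts (horizontal distance between each of ring_a_mid, ring_b_mid, ring_c_mid and bowl below 0.065 m and z of ring_a_mid in the frame of bowl between 0 and 0.09 m and z of ring_b_mid in the frame of bowl between 0 and 0.09 m and z of ring_c_mid in the frame of bowl between 0 and 0.09 m and horizontal distance between tray and mat below 0.025 m and angle between the x axis of tray and the x axis of mat, either way round below 0.25 rad and angle between tray's own z axis and vertical below 0.06 rad and height (world z) of tray below 0.012 m and linear speed of tray below 0.02 m/s and distance of bowl from where it was at the start of the episode below 0.04 m and angle between each of bowl, mill's own z axis and vertical below 0.1 rad and distance of mill from where it was at the start of the episode below 0.03 m); the robot touches nothing.
It fails at once if the bowl is tipped over (angle between bowl's own z axis and vertical above 0.6 rad).
It fails at once if the pepper mill is knocked over (angle between mill's own z axis and vertical above 0.5 rad).
It also fails if it takes over 64 s, if anything falls off the work surface, if the arm or the gripper's body presses on something with over 40 N, if the wrist force passes 120 N, or if a joint passes its speed limit or range.

## Working session

There is one attempt and no reset: what is moved stays moved. The work goes in short steps, Python scripts to look and compute and a tool call to move; the robot and the scene stay as the last step left them, time stands still between calls to the robot, and variables do not carry over. Pictures are saved under pics/ and viewed, about 8 in all and at most 12, crops included, and the job is handed in when it is done.

Besides the shell and the picture viewer there is one more tool, called after ">>>" as name(argument=value, ...) on one line, values as JSON. servo_tool: Moves the arm, as the interface text tells. Its arguments: {"type":"object","properties":{"motion":{"type":"array"},"grip_force":{"type":"number"}},"required":["motion"]}

```bash
mkdir -p pics; cat > h.py <<'E'
import numpy as np, cv2
from scipy.spatial.transform import Rotation as R
from workcell import monitor, eyes, ticket, models
def toW(cam, p, obs=None):
    i=eyes.camera_info(cam); p=np.atleast_2d(p)
    if 'extrinsics' in i:
        T=np.linalg.inv(np.array(i['extrinsics']))
    else:
        o=obs or monitor.get_obs(); T=np.eye(4); T[:3,:3]=R.from_quat(o['ee_rot']).as_matrix(); T[:3,3]=o['position']; T=T@np.array(i['tool_from_camera'])
    return p@T[:3,:3].T+T[:3,3]
def cloud(cam, depth, obs=None):
    i=eyes.camera_info(cam); K=np.array(i['intrinsics']); 
    v,u=np.mgrid[:400,:640]
    uv=np.stack([u,v],-1).reshape(-1,1,2).astype(float)
    n=cv2.undistortPoints(uv,K,np.array([i['k1'],0,0,0.])).reshape(400,640,2)
    P=np.dstack([n*depth[...,None],depth]).reshape(-1,3)
    W=toW(cam,P,obs).reshape(400,640,3); W[depth==0]=np.nan
    return W
E
python3 - <<'E'
from h import *
np.set_printoptions(precision=3,suppress=True)
o=monitor.get_obs(); print(o)
ims=[]
for c in ['top','side']:
    im,d=eyes.camera(c); cv2.imwrite(f'pics/{c}0.png',im); np.save(f'{c}0.npy',cloud(c,d))
    for t in ['tray','tray_handle','ring_a_mid','ring_b_mid','ring_c_mid','bowl','mat','mill']:
        print(c,t,[(toW(c,x['point'])[0],round(x['confidence'],2)) for x in models.boxes_of(c,t)[:3]])
E
```

```text
{'clock': 0.0, 'joint_pos': array([-1.203,  0.333, -0.065,  1.461,  0.022,  1.35 , -0.089]), 'joint_velocities': array([-0.   ,  0.001, -0.001, -0.   ,  0.   , -0.   ,  0.001]), 'tau': array([  0.001, -62.544,   0.05 , -39.16 ,   0.016,   0.01 ,   0.   ]), 'position': array([0.238, 0.578, 0.231]), 'ee_rot': array([ 0.831,  0.556, -0.001,  0.   ]), 'ft_force': array([-0.271,  1.243, -0.6  ]), 'torque': array([0.032, 0.032, 0.02 ]), 'grip_width': 1.0008480623703224}
top tray [(array([0.488, 0.021, 0.006]), 0.75), (array([0.54 , 0.265, 0.019]), 0.7)]
top tray_handle [(array([0.491, 0.024, 0.008]), 0.72)]
top ring_a_mid [(array([0.428, 0.026, 0.039]), 0.57)]
top ring_b_mid [(array([0.529, 0.049, 0.039]), 0.64)]
top ring_c_mid [(array([ 0.537, -0.009,  0.038]), 0.62)]
top bowl [(array([0.539, 0.269, 0.02 ]), 0.91)]
top mat [(array([ 0.485, -0.272,  0.004]), 0.59), (array([0.49 , 0.02 , 0.004]), 0.58)]
top mill [(array([0.671, 0.09 , 0.131]), 0.94)]
side tray [(array([0.488, 0.043, 0.011]), 0.74)]
side tray_handle [(array([0.491, 0.045, 0.017]), 0.72)]
side ring_a_mid [(array([0.429, 0.04 , 0.028]), 0.94)]
side ring_b_mid [(array([0.523, 0.051, 0.033]), 0.5)]
side ring_c_mid [(array([ 0.535, -0.01 ,  0.037]), 0.52)]
side bowl [(array([0.53 , 0.226, 0.038]), 0.64)]
side mat [(array([ 0.489, -0.267,  0.004]), 0.65)]
side mill [(array([0.678, 0.107, 0.088]), 0.94)]
```

View pics/top0.png

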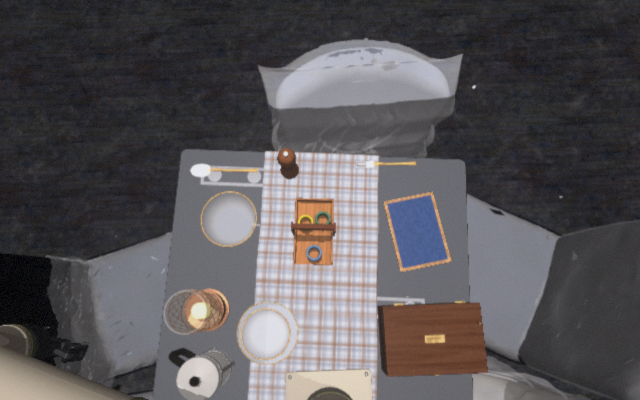

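View pics/side0.png

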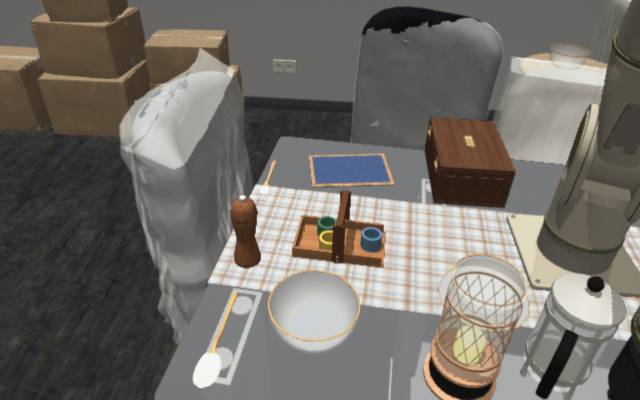

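The top view shows the tray near the centre at about (313,232), with its mouth pointing down the picture toward the robot. The bowl is at (229,219), the mat at (418,231) turned by some 8°, and the mill at (288,162). The side view agrees with this. Next I'll fit the poses.

```bash
python3 - <<'E'
from h import *
np.set_printoptions(precision=3,suppress=True)
for c in ['top','side']:
    W=np.load(c+'0.npy'); im=cv2.imread(f'pics/{c}0.png'); X,Y,Z=[W[...,i] for i in range(3)]
    def rect(m,name):
        p=W[m][:,:2]; p=p[np.isfinite(p).all(1)]
        print(c,name,len(p),p.mean(0),cv2.minAreaRect((p*1000).astype(np.float32)) if len(p)>3 else '')
    near=(abs(X-.49)<.13)&(abs(Y-.02)<.1)
    rect(near&(Z>.06)&(Z<.13),'bar'); rect(near&(Z>.095)&(Z<.13),'bartop')
    print('barz',np.nanpercentile(Z[near&(Z>.06)],[50,95]) )
    hsv=cv2.cvtColor(im,cv2.COLOR_BGR2HSV)
    m=(hsv[...,0]>100)&(hsv[...,0]<130)&(hsv[...,1]>100)&(Y<-.12)&(Y>-.42)&(abs(X-.49)<.2)&(Z<.03)
    m=cv2.morphologyEx(m.astype(np.uint8),cv2.MORPH_OPEN,np.ones((3,3)))>0
    rect(m,'mat')
    b=(abs(X-.54)<.13)&(abs(Y-.265)<.13)
    rect(b&(Z>.066)&(Z<.09),'rim'); 
    rect((abs(X-.68)<.08)&(abs(Y-.1)<.07)&(Z>.03),'mill')
    o=near&(Z>.02)&(Z<.06); rect(o,'walls')
    # obstacle heights beyond x
    for x0 in np.arange(.64,1.0,.04):
        r=[]
        for y0 in np.arange(-.4,.5,.1):
            q=Z[(abs(X-x0)<.02)&(abs(Y-y0)<.05)]; r.append(q.max() if len(q) else np.nan)
        print(round(x0,2),np.array(r))
E
```

```text
top bar 308 [0.493 0.025] ((494.4018859863281, 23.887435913085938), (119.9462661743164, 23.17699432373047), 86.31666564941406)
top bartop 259 [0.495 0.025] ((494.99102783203125, 24.44353485107422), (118.7536849975586, 22.108678817749023), 86.33485412597656)
barz [0.102 0.107]
top mat 2713 [ 0.483 -0.274] ((484.83990478515625, -274.3458251953125), (185.3087921142578, 128.12437438964844), 9.80205249786377)
top rim 279 [0.535 0.261] ((529.9303588867188, 255.7672119140625), (153.76434326171875, 152.11001586914062), 44.54159164428711)
top mill 749 [0.711 0.079] ((709.50048828125, 74.086181640625), (74.81160736083984, 110.5147933959961), 82.75475311279297)
top walls 598 [0.505 0.023] ((499.0920715332031, 23.98841094970703), (117.37955474853516, 182.804931640625), 86.02130126953125)
0.64 [0.007 0.007 0.007 0.009 0.009 0.14  0.007 0.006 0.007]
0.68 [0.007 0.012 0.014 0.014 0.01  0.165 0.016 0.017 0.01 ]
0.72 [0.005 0.005 0.011 0.008 0.009 0.146 0.008 0.01  0.011]
0.76 [0.17  0.218 0.238 0.241 0.242 0.241 0.006 0.007 0.008]
0.8 [0.243 0.253 0.252 0.251 0.252 0.259   nan   nan   nan]
0.84 [0.2
[... 893 characters left out ...]
1262207031)
side walls 1669 [0.495 0.035] ((497.7272033691406, 27.742816925048828), (123.0736312866211, 183.62725830078125), 86.77101135253906)
0.64 [0.004 0.003 0.004 0.004 0.006 0.141 0.004 0.004 0.004]
0.68 [0.003 0.008 0.012 0.009 0.004 0.162 0.01  0.018 0.009]
0.72 [-0.     0.002  0.005  0.008  0.003  0.145  0.004  0.009  0.008]
0.76 [  nan 0.209 0.236 0.237 0.238 0.238 0.003 0.004 0.004]
0.8 [  nan 0.248 0.246 0.248 0.249 0.256   nan   nan   nan]
0.84 [0.267 0.27  0.258 0.261 0.259 0.28    nan   nan   nan]
0.88 [0.28  0.274 0.262 0.261 0.261 0.285   nan   nan   nan]
0.92 [  nan 0.248 0.252 0.254 0.252 0.243   nan   nan   nan]
0.96 [  nan   nan 0.239 0.241 0.239   nan   nan   nan   nan]
```

>>> servo_tool(motion=[[1,0.001,0.02,-0.06,0,0,7],[1,0.0,0.04,-0.1,0,0,10],[1,-0.03,0.1,-0.1,0,0,17],[1,-0.06,0.155,-0.1,0,0,24],[1,-0.09,0.21,-0.1,0,0,31],[1,-0.13,0.26,-0.1,0,0,38],[1,-0.18,0.3,-0.1,0,0,45],[1,-0.23,0.33,-0.09,0,0,52],[1,-0.28,0.37,-0.07,0,0,59],[1,-0.33,0.4,-0.05,0,0,65],[1,-0.38,0.43,-0.03,0,0,71.3],[1,-0.414,0.447,-0.02,0,0,71.3],[1,-0.414,0.447,-0.02,0,0,71.3],[1,-0.414,0.447,-0.02,0,0,71.3],[1,-0.414,0.447,-0.02,0,0,71.3]])

```text
clock: 2.78
position: [0.4937, 0.0263, 0.2516]
ee_rot: [1.0, -0.031, 0.0, -0.0]
ft_force: [-0.0, 0.3, -0.1]
grip_width: 0.998
```

```bash
python3 - <<'E'
from h import *
np.set_printoptions(precision=3,suppress=True)
o=monitor.get_obs(); im,d=eyes.camera('wrist'); cv2.imwrite('pics/w1.png',im)
W=cloud('wrist',d,o); X,Y,Z=[W[...,i] for i in range(3)]
print(o['clock'],o['position'],o['ee_rot'],o['joint_pos'],o['ft_force'])
m=(Z>.095)&(Z<.115)&(abs(X-.494)<.05)&(abs(Y-.02)<.1); p=W[m][:,:2]
print(len(p),p.mean(0),np.median(Z[m]),cv2.minAreaRect((p*1000).astype(np.float32)))
E
```

```text
2.775 [0.494 0.026 0.252] [ 1.    -0.031  0.    -0.   ] [-0.607  0.014  0.471  1.789 -0.007  1.339 -0.197] [-0.04   0.305 -0.112]
1915 [0.495 0.028] 0.10359820408364445 ((494.9105529785156, 24.499427795410156), (121.42586517333984, 23.04079246520996), 86.24174499511719)
```

View pics/w1.png

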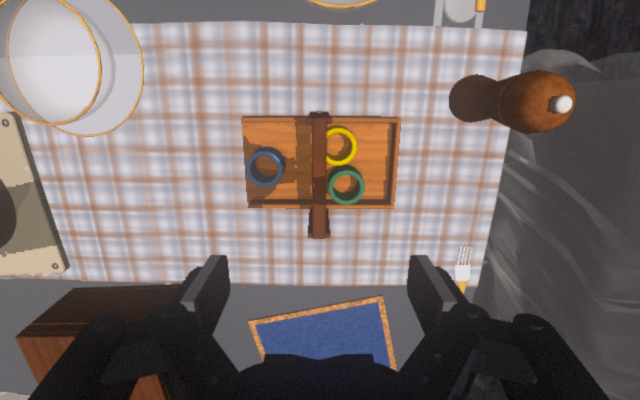

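The wrist view shows the bar at (319,175) running across the jaws. The blue ring sits at the mouth side, and yellow and green are behind the bar. The bar fit agrees to about 1 mm, so I'll descend and grip.

>>> servo_tool(motion=[[1,0.001,0.002,0.05,0,0,0],[1,0.001,0.002,0.1,0,0,0],[1,0.001,0.002,0.14,0,0,0],[1,0.001,0.002,0.165,0,0,0],[1,0.001,0.002,0.18,0,0,0],[1,0.001,0.002,0.18,0,0,0],[0.3,0.001,0.002,0.18,0,0,0],[0,0.001,0.002,0.18,0,0,0],[0,0.001,0.002,0.18,0,0,0],[0,0.001,0.002,0.18,0,0,0],[0,0.001,0.002,0.18,0,0,0],[0,0.001,0.002,0.18,0,0,0],[0,0.001,0.002,0.18,0,0,0]], grip_force=90)

```text
clock: 4.45
position: [0.4948, 0.0229, 0.0718]
ee_rot: [0.999, -0.032, 0.0, -0.0]
ft_force: [-1.7, -0.3, 5.5]
grip_width: 0.148
```

```bash
python3 - <<'E'
from h import *
B=np.array([.529,.257,0]); yaw=15
def pose(t,off=.03,z=.10):
    u=np.array([np.cos(np.radians(yaw)),np.sin(np.radians(yaw)),0]); M=B+off*u; M[2]=z
    Rt=tool(yaw,t)*R.from_euler('x',-np.pi); return M+Rt.apply([.095,0,.071]),tool(yaw,t)
p0=np.array([.495,.0230,.0715]); r0=tool(-3.67)
up=p0+[0,0,.19]; a,ra=pose(0)
print(a); 
print('carry'); rows([(0,up,r0),(0,[a[0],a[1],up[2]],ra),(0,a,ra)],p0,r0)
print('pour'); rows([(0,)+pose(t) for t in range(5,56,5)],a,ra)
E
```

```text
[0.64974073 0.28935238 0.171     ]
carry
[0, 0.0, 0.0, -0.19, 0.0, 0.0, 0.0]
[0, 0.137, -0.276, -0.19, 0.0, 0.0, -18.7]
[0, 0.137, -0.276, -0.1, 0.0, 0.0, -18.7]
pour
[0, -0.007, 0.0, -0.008, -0.0, 5.0, 0.0]
[0, -0.014, 0.0, -0.015, 0.0, 10.0, 0.0]
[0, -0.022, 0.0, -0.022, -0.0, 15.0, -0.0]
[0, -0.03, 0.0, -0.028, 0.0, 20.0, -0.0]
[0, -0.039, 0.0, -0.033, 0.0, 25.0, 0.0]
[0, -0.048, 0.0, -0.038, 0.0, 30.0, 0.0]
[0, -0.058, -0.0, -0.042, -0.0, 35.0, 0.0]
[0, -0.068, -0.0, -0.044, 0.0, 40.0, 0.0]
[0, -0.078, 0.0, -0.046, 0.0, 45.0, 0.0]
[0, -0.088, 0.0, -0.047, 0.0, 50.0, 0.0]
[0, -0.099, -0.0, -0.048, 0.0, 55.0, 0.0]
```

>>> servo_tool(motion=[[0,0,0,-0.005,0,0,0],[0,0,0,-0.02,0,0,0],[0,0,0,-0.045,0,0,0],[0,0,0,-0.075,0,0,0],[0,0,0,-0.105,0,0,0],[0,0,0,-0.14,0,0,0],[0,0,0,-0.17,0,0,0],[0,0,0,-0.19,0,0,0],[0,0,0,-0.2,0,0,0],[0,0,0,-0.2,0,0,0],[0,0,0,-0.2,0,0,0]])

```text
clock: 5.82
position: [0.494, 0.0227, 0.2704]
ee_rot: [0.999, -0.032, -0.001, 0.0]
ft_force: [-0.8, -0.2, -4.6]
grip_width: 0.15
```

```bash
python3 - <<'E'
from h import *
np.set_printoptions(precision=3,suppress=True)
o=monitor.get_obs(); print(o['position'],o['ft_force'],o['torque'],o['grip_width'])
im,d=eyes.camera('side'); cv2.imwrite('pics/s2.png',im)
E
```

```text
[0.494 0.023 0.27 ] [-0.801 -0.155 -4.602] [-0.06  -0.041  0.017] 0.15008516498716626
```

View pics/s2.png

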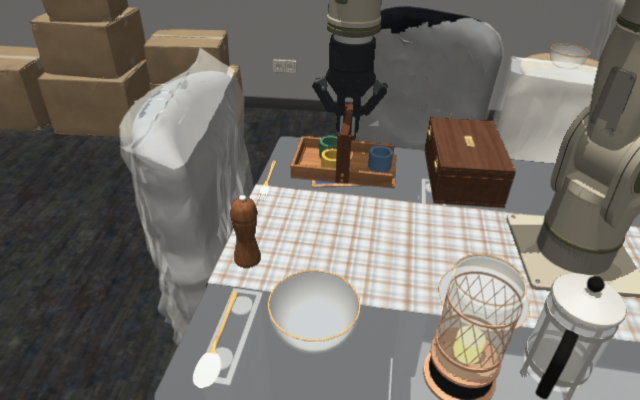

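The tray is level at about (345,160) with all three rings on it. Carrying it to the bowl, moving in y first to keep clear of the mill.

>>> servo_tool(motion=[[0,0,-0.006,0,0,0,0],[0,0,-0.02,0,0,0,-1],[0,0.002,-0.045,0,0,0,-3],[0,0.006,-0.075,0,0,0,-5],[0,0.014,-0.105,0,0,0,-7],[0,0.026,-0.135,0,0,0,-9],[0,0.042,-0.165,0,0,0,-11],[0,0.06,-0.195,0,0,0,-13],[0,0.08,-0.222,0,0,0,-15],[0,0.1,-0.245,0.01,0,0,-17],[0,0.118,-0.262,0.03,0,0,-18],[0,0.13,-0.272,0.05,0,0,-18.7],[0,0.137,-0.276,0.075,0,0,-18.7],[0,0.138,-0.276,0.092,0,0,-18.7],[0,0.138,-0.276,0.099,0,0,-18.7],[0,0.138,-0.276,0.099,0,0,-18.7],[0,0.138,-0.276,0.099,0,0,-18.7]])

```text
clock: 8.0
position: [0.6504, 0.2896, 0.1736]
ee_rot: [0.991, 0.131, 0.001, -0.0]
ft_force: [0.4, 0.8, -4.5]
grip_width: 0.149
```

```bash
python3 - <<'E'
from h import *
np.set_printoptions(precision=3,suppress=True)
o=monitor.get_obs(); print(o['position'],o['joint_pos'],o['ft_force'])
im,d=eyes.camera('top'); im2,d2=eyes.camera('side')
cv2.imwrite('pics/c3.png',np.vstack([cv2.resize(im[120:320,140:460],(640,400))[:300],im2[120:400]]))
E
```

```text
[0.65  0.29  0.174] [-0.696  0.567  0.325  1.287 -0.178  1.313 -0.111] [ 0.42   0.79  -4.505]
```

View pics/c3.png

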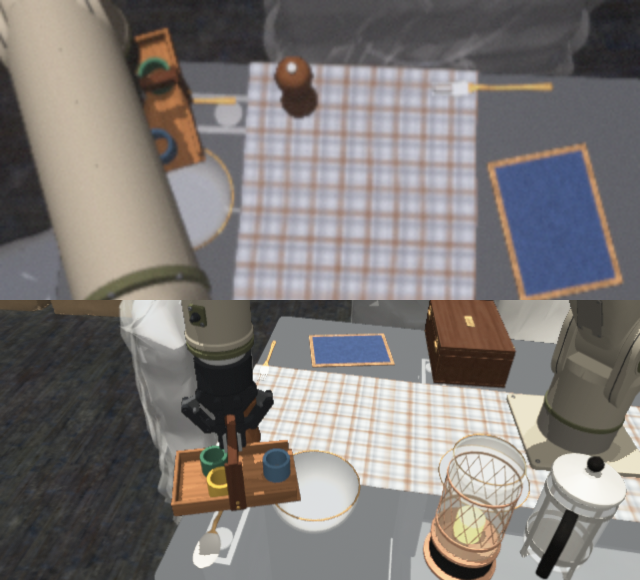

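The blue ring sits just behind the mouth edge, which is over the bowl. The side picture shows the mouth end at (298,475) over the rim. Starting a slow pour about the mouth edge.

>>> servo_tool(motion=[[0,-0.003,0,-0.004,0,2,0],[0,-0.008,0,-0.009,0,6,0],[0,-0.014,0,-0.015,0,10,0],[0,-0.02,0,-0.021,0,14,0],[0,-0.025,0,-0.024,0,17,0],[0,-0.028,0,-0.027,0,19,0],[0,-0.032,0,-0.029,0,21,0],[0,-0.035,0,-0.031,0,22.5,0],[0,-0.037,0,-0.032,0,24,0],[0,-0.04,0,-0.033,0,25.5,0],[0,-0.042,0,-0.035,0,27,0],[0,-0.045,0,-0.036,0,28.5,0],[0,-0.048,0,-0.038,0,30,0],[0,-0.051,0,-0.039,0,31.5,0],[0,-0.054,0,-0.04,0,33,0],[0,-0.058,0,-0.042,0,35,0],[0,-0.058,0,-0.042,0,35,0]])

```text
clock: 10.22
position: [0.5934, 0.2743, 0.2143]
ee_rot: [0.945, 0.125, 0.298, -0.04]
ft_force: [-0.5, 0.3, -3.2]
grip_width: 0.149
```

```bash
python3 - <<'E'
from h import *
np.set_printoptions(precision=3,suppress=True)
o=monitor.get_obs(); print(o['position'],o['joint_pos'],o['ft_force'])
im,d=eyes.camera('wrist'); im2,d2=eyes.camera('side')
cv2.imwrite('pics/c4.png',np.vstack([cv2.resize(im,(480,300)),im2[100:400,50:530]]))
E
```

```text
[0.593 0.274 0.214] [-0.957  0.022  0.36   1.997  0.345  0.567 -0.577] [-0.506  0.31  -3.218]
```

View pics/c4.png

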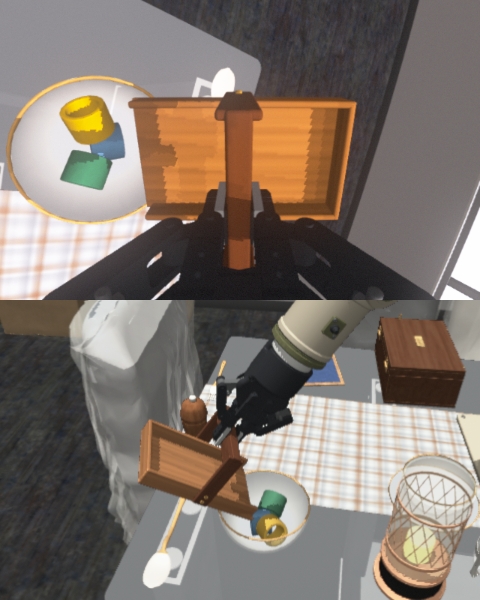

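All three rings are in the bowl and the tray is empty. In the wrist view they sit at (85,120), (108,143) and (85,168). Next I'll lift, level the tray, and carry it to the mat.

```bash
python3 - <<'E'
from h import *
rows([(0,(.6,.275,.235),tool(15,30)),(0,(.605,.275,.265),tool(15,21)),(0,(.605,.275,.295),tool(15,12)),(0,(.6,.265,.31),tool(14,5)),(0,(.585,.23,.315),tool(13,0))])
print('B');p=(.585,.23,.315); rows([(0,(.54,.1,.315),tool(12)),(0,(.5,-.1,.31),tool(10)),(0,(.485,-.276,.25),tool(9.5)),(0,(.485,-.276,.12),tool(9.5))],p,tool(13,0))
E
```

```text
[0, 0.017, 0.001, -0.013, -0.0, -5.0, 0.0]
[0, 0.038, 0.002, -0.035, -0.0, -14.0, 0.0]
[0, 0.055, 0.002, -0.06, -0.0, -23.0, 0.0]
[0, 0.057, 0.011, -0.076, -0.4, -30.0, 1.0]
[0, 0.041, 0.041, -0.094, -0.6, -35.0, 1.9]
B
[0, -0.073, 0.117, 0.0, 0.0, -0.0, 1.0]
[0, -0.157, 0.302, 0.005, -0.0, -0.0, 3.0]
[0, -0.211, 0.471, 0.065, 0.0, -0.0, 3.5]
[0, -0.211, 0.471, 0.195, 0.0, -0.0, 3.5]
```

>>> servo_tool(motion=[[0,0.017,0.001,-0.013,0,-5,0],[0,0.038,0.002,-0.035,0,-14,0],[0,0.055,0.002,-0.06,0,-23,0],[0,0.057,0.011,-0.076,-0.4,-30,1],[0,0.041,0.041,-0.094,-0.6,-35,1.9],[0,0.041,0.041,-0.094,-0.6,-35,1.9],[0,0.041,0.041,-0.094,-0.6,-35,1.9],[0,0.041,0.041,-0.094,-0.6,-35,1.9]])

```text
clock: 11.32
position: [0.5847, 0.2306, 0.3146]
ee_rot: [0.993, 0.114, 0.0, -0.0]
ft_force: [0.2, 0.3, -3.2]
grip_width: 0.149
```

>>> servo_tool(motion=[[0,-0.012,0.02,0,0,0,0.5],[0,-0.035,0.06,0,0,0,1],[0,-0.065,0.105,0,0,0,1],[0,-0.09,0.155,0,0,0,1.5],[0,-0.115,0.205,0,0,0,2],[0,-0.135,0.255,0.002,0,0,2.5],[0,-0.155,0.305,0.005,0,0,3],[0,-0.172,0.352,0.02,0,0,3.5],[0,-0.19,0.4,0.035,0,0,3.5],[0,-0.203,0.44,0.055,0,0,3.5],[0,-0.211,0.465,0.08,0,0,3.5],[0,-0.211,0.471,0.11,0,0,3.5],[0,-0.211,0.471,0.14,0,0,3.5],[0,-0.211,0.471,0.17,0,0,3.5],[0,-0.211,0.471,0.19,0,0,3.5],[0,-0.211,0.471,0.195,0,0,3.5],[0,-0.211,0.471,0.195,0,0,3.5]])

```text
clock: 13.45
position: [0.4861, -0.2768, 0.1202]
ee_rot: [0.997, 0.084, 0.0, 0.0]
ft_force: [-0.8, -1.1, -2.3]
grip_width: 0.149
```

```bash
python3 - <<'E'
from h import *
np.set_printoptions(precision=3,suppress=True)
o=monitor.get_obs(); print(o['clock'],o['position'],o['ee_rot'],o['ft_force'],R.from_quat(o['ee_rot']).as_matrix()[:,0])
im,d=eyes.camera('top'); im2,d2=eyes.camera('side')
cv2.imwrite('pics/c5.png',np.vstack([cv2.resize(im[130:290,180:500],(640,320)),im2[120:400]]))
rows([(0,(.485,-.276,.0765),tool(9.5))])
E
```

```text
13.45 [ 0.486 -0.277  0.12 ] [0.997 0.084 0.    0.   ] [-0.781 -1.092 -2.286] [0.986 0.167 0.   ]
[0, -0.001, -0.001, 0.044, 0.0, -0.1, 0.1]
```

View pics/c5.png

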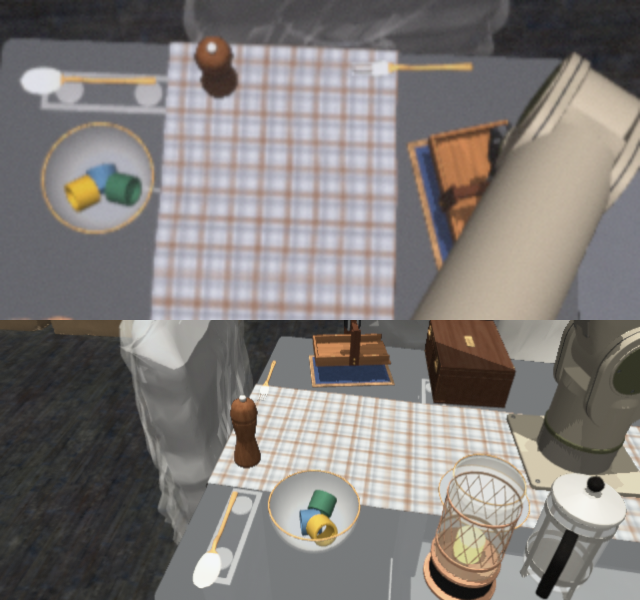

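The rings lie in the bowl, and the tray is parallel to the mat and above it. Lowering.

>>> servo_tool(motion=[[0,0,-0.001,0.012,0,0,0],[0,-0.001,-0.001,0.028,0,0,0],[0,-0.001,-0.001,0.037,0,0,0],[0,-0.001,-0.001,0.041,0,0,0],[0,-0.001,-0.001,0.044,0,0,0],[0,-0.001,-0.001,0.044,0,0,0],[0,-0.001,-0.001,0.044,0,0,0]])

```text
clock: 14.42
position: [0.4848, -0.2762, 0.076]
ee_rot: [0.997, 0.083, 0.0, 0.0]
ft_force: [0.7, -0.1, -2.7]
grip_width: 0.143
```

>>> servo_tool(motion=[[0,0,0,0.0015,0,0,0],[0,0,0,0.0015,0,0,0],[0.3,0,0,0.0015,0,0,0],[0.6,0,0,0.0015,0,0,0],[1,0,0,0.0015,0,0,0],[1,0,0,0.0015,0,0,0],[1,0,0,0.0015,0,0,0],[1,0,0,0.0015,0,0,0],[1,0,0,-0.02,0,0,0],[1,0,0,-0.06,0,0,0],[1,0,0,-0.12,0,0,0],[1,0,0,-0.18,0,0,0],[1,0,0.0,-0.2,0,0,0],[1,-0.02,-0.05,-0.2,0,0,0],[1,-0.03,-0.1,-0.2,0,0,0],[1,-0.03,-0.16,-0.2,0,0,0],[1,-0.03,-0.2,-0.2,0,0,0],[1,-0.03,-0.2,-0.2,0,0,0],[1,-0.03,-0.2,-0.2,0,0,0]])

```text
clock: 16.8
position: [0.4219, -0.0846, 0.2759]
ee_rot: [0.997, 0.083, 0.0, -0.0]
ft_force: [-0.4, -0.8, 0.2]
grip_width: 0.998
```

```bash
python3 - <<'E'
from h import *
np.set_printoptions(precision=3,suppress=True)
o=monitor.get_obs(); print(o['clock'],o['position'],o['ft_force'])
out=[]
for c in ['top','side']:
    im,d=eyes.camera(c); W=cloud(c,d); X,Y,Z=[W[...,i] for i in range(3)]
    out.append(im)
    for n,m in [('bar',(Z>.095)&(Z<.115)&(abs(X-.485)<.08)&(abs(Y+.275)<.09)),('rim',(Z>.066)&(Z<.09)&(abs(X-.54)<.13)&(abs(Y-.265)<.13)),('walls',(Z>.026)&(Z<.045)&(abs(X-.485)<.13)&(abs(Y+.275)<.1))]:
        p=W[m][:,:2]; print(c,n,len(p),cv2.minAreaRect((p*1000).astype(np.float32)) if len(p)>5 else '', np.median(Z[m]))
    for t in ['ring_a_mid','ring_b_mid','ring_c_mid','mill']:
        print(c,t,[(toW(c,x['point'])[0],round(x['confidence'],2)) for x in models.boxes_of(c,t)[:2]])
cv2.imwrite('pics/c6.png',np.vstack([cv2.resize(out[0][130:290,180:500],(640,320)),out[1][120:400]]))
E
```

```text
16.8 [ 0.422 -0.085  0.276] [-0.38  -0.818  0.235]
top bar 143 ((492.5860290527344, -303.0392150878906), (24.438749313354492, 61.6767692565918), 4.230429649353027) 0.10644837022519682
top rim 293 ((529.8917846679688, 255.8960723876953), (153.489990234375, 152.48362731933594), 45.75821304321289) 0.07388076739432203
top walls 162 ((498.54595947265625, -325.5685729980469), (182.7991485595703, 23.919286727905273), 15.764105796813965) 0.03146193228012695
top ring_a_mid [(array([0.54 , 0.257, 0.047]), 0.47)]
top ring_b_mid [(array([0.511, 0.28 , 0.052]), 0.76)]
top ring_c_mid [(array([0.672, 0.086, 0.129]), 0.54), (array([0.518, 0.226, 0.051]), 0.51)]
top mill [(array([0.671, 0.089, 0.13 ]), 0.93)]
side bar 202 ((482.9900817871094, -271.1419982910156), (23.831714630126953, 125.97317504882812), 9.581063270568848) 0.10523118106583301
side rim 977 ((528.5687255859375, 257.5823669433594), (154.72926330566406, 153.99266052246094), 83.16754150390625) 0.07271891592363167
side walls 444 ((487.7906494140625, -271.0834655761719), (183.10140991210938, 123.8597640991211), 8.906548500061035) 0.03037609364647026
side ring_a_mid [(array([0.54 , 0.263, 0.044]), 0.86)]
side ring_b_mid [(array([0.515, 0.287, 0.053]), 0.72)]
side ring_c_mid [(array([ 0.486, -0.273,  0.015]), 0.7), (array([0.517, 0.234, 0.055]), 0.56)]
side mill [(array([0.679, 0.109, 0.089]), 0.67)]
```

View pics/c6.png

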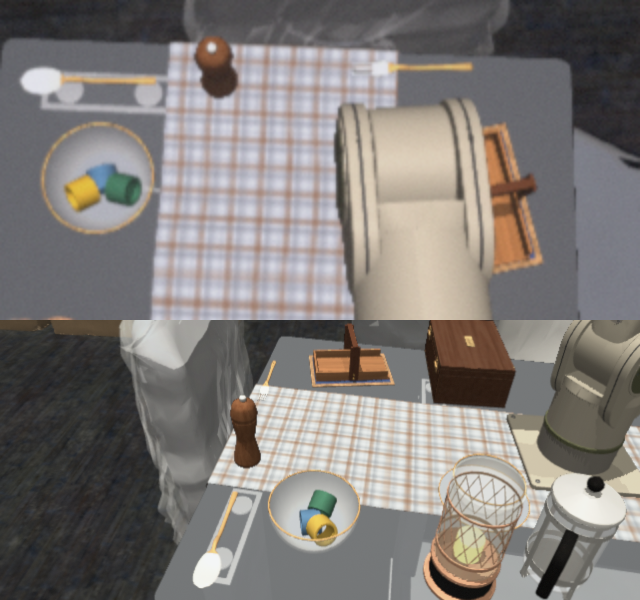

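Every check passes: the tray is within about 5 mm and 1° of the mat, and the bowl and mill have not moved. Handing in.

```bash
python3 -c "
from h import *
print(ticket.hand_in())"
```

```text
the job is handed in; nothing more can be done
None
```

I picked the tray up by its handle, poured all three rings into the larger bowl, set the empty tray flat on the mat, let go and moved clear. I handed the job in at about 17 s of robot time; no verdict was reported.

Last checks, from the top and side cameras:
- **Rings:** all three are in the bowl, with centres within about 40 mm of its axis and below the rim.
- **Bowl and mill:** the bowl's rim fit is within 1 mm of its start. The mill was found within 2 mm of its start and is upright.
- **Tray:** the side view puts it within about 5 mm and 1° of the mat's centre and direction. It lies flat, with walls at about 30 mm, as expected on the 4 mm mat.

Some readings disagreed. The arm hid part of the tray from the top camera, so its tray fits there were only partial and I relied on the side view. The network also reported the green ring once at the mill and once on the empty tray. The pictures show it in the bowl, so I took those as false detections.

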